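# Put the mixed-up lab vessels back at their own places

### The job

The three vessels on this lab bench have each been left at another one's place. Put the open beaker on the stirrer's round plate, the squat sample jar on the balance's square pan and the tall dropper bottle in the round dish, parking one of them on the empty cork mat while you make the exchange. Set every vessel down gently, never tipping or dropping it, leave each standing upright in the middle of its place, and leave the well plate, the seedling cup and the tip box where they are.

Things in the scene. Friction and masses are not known exactly. Their poses are not given: they have to be found in the camera images.
- beaker: open metal beaker, round, empty but for a small white stir bar: outside diameter 58 mm, flaring to 62 mm at the rim, 74 mm tall, wall 2.5 mm, about 90 g. Loose; stands on the balance's pan at the start. Origin: centre of its underside, z up along its axis
- jar: squat round sample jar, clear with a blue band and a flat white screw cap: body diameter 56 mm, cap diameter 59 mm from 35 to 50 mm above the underside, 50 mm tall in all, solid, about 110 g. Loose; stands in the dish at the start. Origin: centre of its underside, z up along its axis
- bottle: tall amber dropper bottle with a paper label and a black dropper cap: body diameter 42 mm up to 60 mm above the underside, then a shoulder and a cap of 25 mm diameter, 96 mm tall in all, about 100 g. Loose; stands on the stirrer's plate at the start. Origin: centre of its underside, z up along its axis
- stirrer: magnetic stirrer, fixed to the bench: a low white box 155 x 120 mm, 46 mm high, with a round white plate of 96 mm diameter whose flat top is 58 mm above the bench; two knobs on its front. The beaker's place. Origin: on the bench under the plate's centre; its x axis points from the knobs to the back (the box reaches from x -95 to +60 mm, the knobs to -107 mm), z up
- balance: bench balance, fixed: a low grey box 165 x 124 mm, 38 mm high, with a square steel pan 100 (x) x 104 (y) mm whose flat top is 50 mm above the bench; the pan does not give; a display before the pan. The jar's place. Origin: on the bench under the pan's centre; its x axis points from the display to the back (the box reaches from x -105 to +60 mm), z up
- dish: round dark metal dish, fixed: outside diameter 100 mm at the foot and 112 mm at the rim, wall 4 mm, 12 mm high; its flat inner floor, about 94 mm across, is 6 mm above the bench, so the rim stands 6 mm over the floor. The bottle's place. Origin: centre of its underside, on the bench, z up
- mat: square cork mat, fixed, 115 x 115 mm, 8 mm thick, its flat top 8 mm above the bench; empty at the start: the parking spot. Origin: centre of its underside, on the bench, z up
- wellplate: bystander: white 24-well plate, 85 x 127 x 17 mm, loose, lying on the bench. Origin: centre of its underside
- cup: bystander: red plastic cup with seedlings, 90 mm across at the rim, 112 mm tall without the green (145 mm with it), loose, standing on the bench. Origin: centre of its underside
- tipbox: bystander: box of pipette tips, blue with a white top, 80 x 115 x 56 mm, loose, standing on the bench. Origin: centre of its underside
Not all that is in view belongs to the job. Of the things that look like the dish, the largest one is meant.

How it is judged:
By the outcome, as a careful person would: the job done as asked, in the order asked, and still so for the second after the job is handed in, with the robot touching nothing.
It also fails if it takes over 122 s, if anything falls off the work surface, if the arm or the gripper's body presses on something with over 40 N, if the wrist force passes 120 N, or if a joint passes its speed limit or range.

### The arm

A 6-joint arm with a two-finger parallel gripper is mounted at the origin on the work surface. World frame = base frame: x ahead of the robot, y to its left, z up, the work surface at z = 0. Lengths are in mm, angles in rad, forces in N, time in s.
With the tool pointing down it reaches from about 400 to 925 mm from the base axis. Payload 12.5 kg.
Tool frame: the origin (TCP) lies between the finger pads; the fingertips stand 19 mm ahead of it and the grasp point (between the pads) is the TCP (env.tips_ahead is the distance from the TCP to the fingertips, in mm); z points along the fingers, y is the line along which they close (so a half turn about z gives the same grasp; the last joint's range is limited). The gripper opens to 95 mm and grips with 3 to 60 N. Pads are 20 mm wide; open, the fingers measure 119 mm over their backs; the gripper's body (75 mm by 180 mm) begins 59 mm behind the grasp point.
Start: joints at [-1.403, 0.491, 1.559, -0, 1.092, -0.106], TCP at [169.017, -601.729, 233.661] pointing down, gripper open.
Joint ranges: [-3.1, 3.1], [-0.84, 2.19], [0.05, 2.79], [-1.13, 4.28], [0.06, 2.93], [-2.69, 2.69]. Speed limits (rad/s): [2.22, 2.22, 2.79, 3.14, 3.14, 3.14].

### API

Orientations are given as [roll, pitch, yaw] about the fixed x, y, z axes, in that order (R = Rz(yaw) Ry(pitch) Rx(roll)).
In Python, from cell import env gives the robot as it stands.
- The arm moves only by the shell command python3 -m crank 'ROWS'. ROWS is JSON, a list of rows, each a list of 5 numbers: the shift along the tool's x, y, z in mm, then the turn about the tool's z in degrees, then the finger opening in mm, from 0 to 95.1. In form: [[dx, dy, dz, yaw, grip], ...]. A call has 1 to 10 rows; each row is the pose to reach, as a shift and turn from the pose commanded when the call began, along the tool's axes at that moment; what a row does not reach only later rows make up. A row lasts 1/12 s, in which the tool goes at most 41.7 mm and 7.16 degrees, less where a joint would pass 70% of its speed; a pose out of reach is approached as far as the arm can. A call with a gripper value outside its range is refused whole. The fingers move at their own pace and stop on an object; the grip force is fixed at half the most. Time passes only in rows, so rows that repeat a pose let the fingers close. It gives the time, the measured TCP pose, the force, the opening and the grip force at its end, in the units of the state.
- env.state(): the state, without advancing time (a new reading comes with each control period).
- env.read_camera(name): name is "side" or "top"; returns a dict with "img" (420x560x3 uint8, blue, green, red), "K" (3x3 intrinsics, pixels), "k1" (the pictures are not rectified: a ray, as slopes to the right and down, at radius r is drawn at 1 + k1 r^2 times it, then the intrinsics apply), "pose" (4x4, takes a point from camera to world coordinates). Camera axes: x right, y down, z forward; pixel columns grow to the right and rows downward; lengths in mm; the calibration is good to about 2 mm. A picture is of the moment at which its call begins. There is no depth.
- env.job_done(): hands the job in; it is judged then, once.
The state is a dict: "t": time; "joints": joint angles; "qvel": joint speeds; "tau": joint torques, N m; "eef_pos": TCP position; "tcp_rot": TCP orientation; "ft_force": force on the tool from outside, world axes, zero at the start; "moment": the same for the moment, N m; "opening": opening from 0.0 (shut) to 1.0 (fully open); "grip_force": force on a finger pad.
Only numpy, scipy, OpenCV 4.12 (cv2) and the standard library are available. Lean on these libraries where they do the work, as an engineer would, in place of code of your own. Each camera call takes 0.05 s, during which the arm holds its last target. There are 200 camera calls.

## Working session

There is one attempt and no reset: what is moved stays moved. The work goes in short steps, Python scripts to look and compute and a shell command to move; the robot and the scene stay as the last step left them, time stands still between calls to the robot, and variables do not carry over. Pictures are saved under pics/ and viewed, at most 14 in all, crops included, and the job is handed in when it is done.

```bash
ls; mkdir -p pics; python3 - <<'E'
from cell import env
import cv2,numpy as np
for n in("top","side"):
    c=env.read_camera(n);cv2.imwrite(f"pics/{n}0.png",c["img"]);print(n,c["K"].tolist(),c["k1"],np.round(c["pose"],4).tolist())
print(env.state())
E
```

```text
pics
top [[384.6563195561128, 0.0, 281.23354237194576], [0.0, 384.6563195561128, 208.84602125601825], [0.0, 0.0, 1.0]] 0.033971374047560024 [[0.0202, -0.9933, 0.1134, 402.1842], [-0.9998, -0.0204, -0.0005, 67.4907], [0.0028, -0.1134, -0.9935, 1052.7078], [0.0, 0.0, 0.0, 1.0]]
side [[511.43610295255667, 0.0, 274.370053314399], [0.0, 511.43610295255667, 212.0287480777616], [0.0, 0.0, 1.0]] -0.0035322435285699946 [[-0.8173, -0.2551, 0.5167, -276.0869], [-0.5756, 0.4023, -0.7119, 1134.7757], [-0.0263, -0.8792, -0.4757, 803.2055], [0.0, 0.0, 0.0, 1.0]]
{'t': 0.1, 'joints': array([-1.40257157e+00,  4.91514569e-01,  1.55937025e+00, -5.11940720e-06,
        1.09168923e+00, -1.05624115e-01]), 'qvel': array([-0.00058934, -0.00064492,  0.0004924 , -0.00225092, -0.00013412,
        0.00054721]), 'tau': array([ 1.89155435e-03, -6.13623548e+01, -2.58604270e+01,  6.93514547e-02,
        4.70529101e-02, -4.37153221e-05]), 'eef_pos': array([ 168.99955874, -601.52642489,  233.11695978]), 'tcp_rot': array([-3.14061625e+00, -9.89507918e-05,  2.73851190e-01]), 'ft_force': array([-0.40845892,  0.24092753,  0.02736245]), 'moment': array([0.06806705, 0.02863074, 0.0165967 ]), 'grip_force': 0.0, 'opening': 0.9986583063150991}
```

View pics/top0.png

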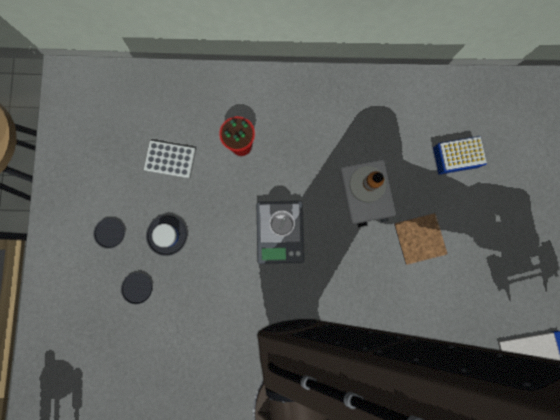

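View pics/side0.png

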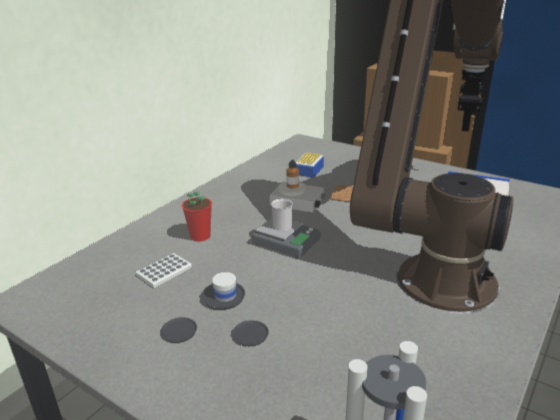

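The top view shows three dark round things: (110,232), (138,287) and (166,235). The jar stands in the one at (166,235), which also looks largest, so it fits the dish. The beaker is on the balance pan (282,223), the bottle on the stirrer (374,180) and the mat is at (420,238). I'll confirm in a crop.

```bash
cat > h.py <<'E'
from cell import env
import cv2,numpy as np
def ray(c,uv,z):
    uv=np.asarray(uv,float).reshape(-1,1,2)
    n=cv2.undistortPoints(uv,np.array(c["K"]),np.array([c["k1"],0,0,0.])).reshape(-1,2)
    P=np.array(c["pose"]);d=np.c_[n,np.ones(len(n))]@P[:3,:3].T
    return P[:3,3]+d*((z-P[2,3])/d[:,2])[:,None]
def proj(c,p):
    P=np.linalg.inv(c["pose"]);p=np.asarray(p,float).reshape(-1,3)
    return cv2.projectPoints(p,cv2.Rodrigues(P[:3,:3])[0],P[:3,3],np.array(c["K"]),np.array([c["k1"],0,0,0.]))[0].reshape(-1,2)
E
python3 - <<'E'
from h import *
c=env.read_camera("top");im=c["img"]
cv2.imwrite("pics/cropA.png",cv2.resize(im[190:310,85:315],None,fx=3.4,fy=3.4,interpolation=cv2.INTER_CUBIC))
cv2.imwrite("pics/cropB.png",cv2.resize(im[150:275,335:455],None,fx=4.8,fy=4.8,interpolation=cv2.INTER_CUBIC))
g=im.max(2)
m=((g<52)*255).astype(np.uint8);m[:, :85]=0;m[310:]=0;m[:190]=0;m[:,200:]=0
for k in cv2.findContours(m,cv2.RETR_EXTERNAL,cv2.CHAIN_APPROX_NONE)[0]:
    if cv2.contourArea(k)<100: continue
    p=ray(c,k.reshape(-1,2),12)[:,:2];(x,y),r=cv2.minEnclosingCircle(p.astype(np.float32));e=cv2.fitEllipse(p.astype(np.float32))
    print("dark",k.reshape(-1,2).mean(0).round(),x,y,2*r,e)
b,gg,r=[im[...,i].astype(int) for i in range(3)]
m=((r-b>35)&(g>70)).astype(np.uint8)*255;m[:200]=0;m[280:]=0;m[:,:385]=0;m[:,460:]=0
m=cv2.morphologyEx(m,cv2.MORPH_CLOSE,np.ones((5,5)))
k=max(cv2.findContours(m,cv2.RETR_EXTERNAL,cv2.CHAIN_APPROX_NONE)[0],key=cv2.contourArea)
print("mat",cv2.minAreaRect(ray(c,k.reshape(-1,2),8)[:,:2].astype(np.float32)))
E
```

```text
dark [171. 223.] 468.2547607421875 367.63201904296875 72.1895523071289 ((474.2072448730469, 366.4659423828125), (44.782081604003906, 63.8036003112793), 139.15869140625)
mat ((448.6212158203125, -310.6969299316406), (112.38607025146484, 113.78240966796875), 15.122875213623047)
```

View pics/cropA.png

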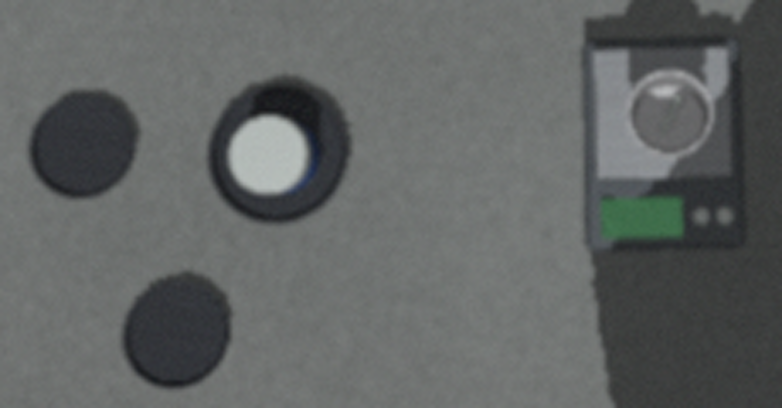

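View pics/cropB.png

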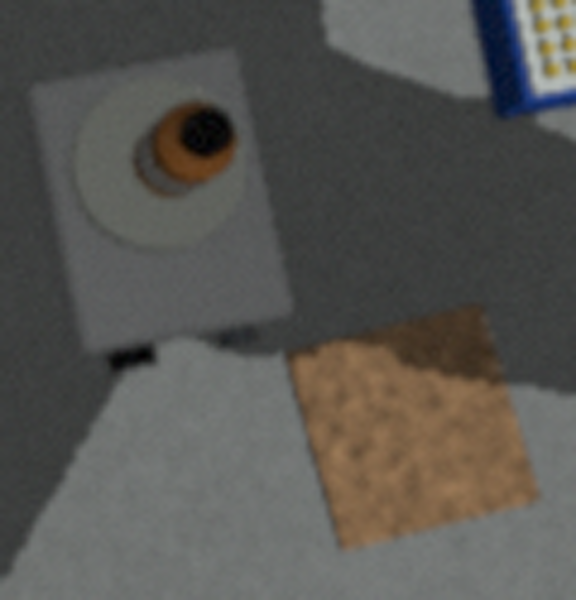

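The crops confirm that the dish at crop A (280,149), image (167,234), is clearly larger than the two look-alikes at (84,143) and (178,330). The beaker rim is centred at (671,112) and the pan spans x 592–732, y 46–178. In crop B the plate is centred at (163,163), the bottle cap at (208,131), and the mat is empty.

```bash
cat >> h.py <<'E'
def go(x,y,z,yaw=None):
    """print tool-frame shift from the present pose to world x,y,z (yaw in deg)"""
    s=env.state();p=s["eef_pos"];w=s["tcp_rot"][2];d=np.array([x,y,z])-p
    t=[np.cos(w)*d[0]+np.sin(w)*d[1],np.sin(w)*d[0]-np.cos(w)*d[1],-d[2]]
    dy=0 if yaw is None else ((np.degrees(w)-yaw+90)%180-90)
    print("shift",np.round(t,1),"turn",round(dy,1),"| at",p.round(1),"yaw",round(np.degrees(w),1),"F",s["ft_force"].round(1),"op",round(s["opening"]*95.1,1),"grip",s["grip_force"],"t",round(s["t"],1),"j",s["joints"].round(2))
E
python3 - <<'E'
from h import *
c=env.read_camera("top");s=env.read_camera("side");im=c["img"];g=im.max(2)
A=lambda p:(np.array(p)+.5)/3.4-.5+[85,190]
B=lambda p:(np.array(p)+.5)/4.8-.5+[335,150]
m=((g<90)*255).astype(np.uint8)
k=None
for name,box in(("dish",(140,205,200,262)),("d1",(88,205,132,255)),("d2",(115,262,160,312))):
    x0,y0,x1,y1=box;q=np.zeros_like(m);q[y0:y1,x0:x1]=m[y0:y1,x0:x1]
    k=max(cv2.findContours(q,cv2.RETR_EXTERNAL,cv2.CHAIN_APPROX_NONE)[0],key=cv2.contourArea)
    p=ray(c,k.reshape(-1,2),12)[:,:2].astype(np.float32);print(name,cv2.fitEllipse(p))
q=np.zeros_like(m);q[205:262,140:200]=(g[205:262,140:200]>150)*255
k=max(cv2.findContours(q,cv2.RETR_EXTERNAL,cv2.CHAIN_APPROX_NONE)[0],key=cv2.contourArea)
print("jarcap",cv2.fitEllipse(ray(c,k.reshape(-1,2),56)[:,:2].astype(np.float32)))
print("beaker rim",ray(c,A([[671,112],[628,112],[714,112],[671,70],[671,155]]),124).round(1).tolist())
pan=ray(c,A([[592,46],[732,46],[732,178],[592,178]]),50)
print("pan",pan.round(1).tolist(),pan.mean(0))
print("plate",ray(c,B([[163,163],[76,163],[250,163],[163,80],[163,248]]),58).round(1).tolist())
print("bottle cap",ray(c,B([208,131]),154).round(1))
print("box",ray(c,B([[32,88],[237,48],[292,308],[85,352]]),46).round(1).tolist())
# side cross checks by projection
for n,p in (("matc",[448.6,-310.7,8]),):print(n,proj(s,p))
cv2.imwrite("pics/sideA.png",cv2.resize(s["img"][150:310,180:380],None,fx=3.7,fy=3.7,interpolation=cv2.INTER_CUBIC))
E
```

```text
dish ((447.28436279296875, 373.9577941894531), (108.24807739257812, 116.26260375976562), 67.74297332763672)
d1 ((449.01031494140625, 527.0682983398438), (80.73502349853516, 86.01746368408203), 51.13662338256836)
d2 ((305.5163879394531, 444.4908447265625), (80.77193450927734, 87.75263977050781), 67.0228042602539)
jarcap ((441.5252380371094, 369.2402038574219), (53.03614044189453, 55.06264114379883), 156.50120544433594)
beaker rim [[474.8, 64.5, 124.0], [474.2, 95.1, 124.0], [475.4, 33.9, 124.0], [504.8, 65.1, 124.0], [444.2, 63.9, 124.0]]
pan [[530.4, 126.3, 50.0], [532.7, 18.2, 50.0], [431.0, 16.7, 50.0], [428.8, 123.6, 50.0]] [480.72618864  71.18742835  50.        ]
plate [[587.1, -160.3, 58.0], [586.1, -113.0, 58.0], [588.0, -207.6, 58.0], [633.2, -160.5, 58.0], [540.3, -160.1, 58.0]]
bottle cap [[ 585.7 -160.6  154. ]]
box [[630.1, -90.7, 46.0], [654.9, -204.3, 46.0], [510.2, -232.9, 46.0], [483.8, -120.0, 46.0]]
matc [[349.18361833 192.72397854]]
```

View pics/sideA.png

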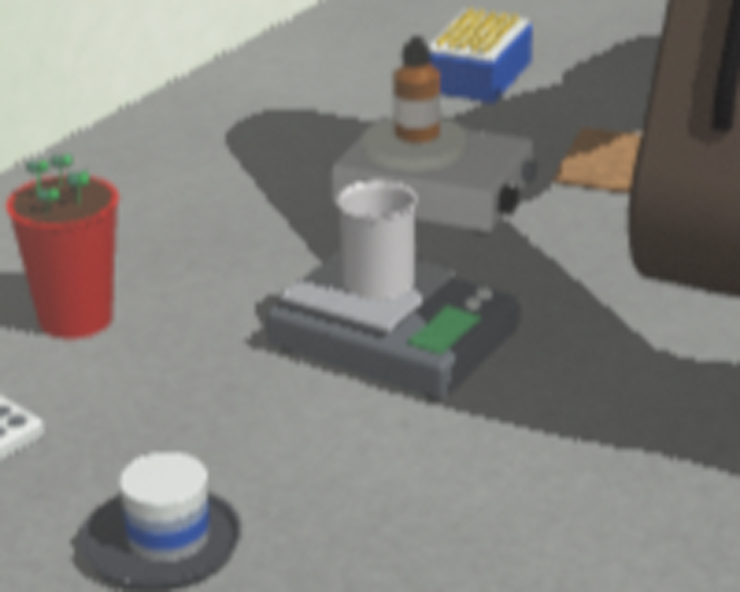

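```bash
python3 - <<'E'
from h import *
s=env.read_camera("side")
C=lambda p:(np.array(p)+.5)/3.7-.5+[180,150]
for n,p,z in(("rim",[377,202],124),("bottletop",[416,42],154),("plate",[415,143],58),("jarcap",[164,480],56),("dish",[160,533],10)):
    print(n,ray(s,C(p),z).round(1))
A=lambda p:(np.array(p)+.5)/3.4-.5+[85,190]
print(ray(env.read_camera("top"),A([280,149]),12))
go(586.5,-160.5,230)
E
```

```text
rim [[471.4  68.8 124. ]]
bottletop [[ 581.9 -154.2  154. ]]
plate [[ 580.2 -148.2   58. ]]
jarcap [[439.1 370.7  56. ]]
dish [[445.7 372.3  10. ]]
[[447.96018142 373.18909326  12.        ]]
shift [ 521.2 -311.9    3.5] turn 0 | at [ 169.  -601.7  233.5] yaw 15.7 F [-0.2 -0.8 -0.7] op 95.0 grip 0.0 t 0.3 j [-1.4   0.49  1.56  0.    1.09 -0.11]
```

```bash
python3 -m crank '[[10,-6,0,0,95],[35,-21,0,0,95],[65,-39,0,0,95],[99,-59,0,0,95],[134,-80,0,0,95],[169,-101,1,0,95],[204,-122,1,0,95],[239,-143,2,0,95],[274,-164,2,0,95],[309,-185,2,0,95]]' && python3 -m crank '[[35,-21,0,0,95],[70,-42,0,0,95],[105,-63,0,0,95],[140,-84,1,0,95],[170,-102,1,0,95],[192,-115,1,0,95],[206,-124,1,0,95],[212,-127,1,0,95],[212,-127,1,0,95],[212,-127,1,0,95]]' && python3 - <<'E'
from h import *
go(585.7,-159.8,103)
E
```

```text
t: 1.18
eef_pos: [417.6, -337.6, 231.8]
tcp_rot: [3.141, -0.0, 0.274]
ft_force: [0.4, -1.5, -0.4]
opening: 0.996
grip_force: 0.0
t: 2.02
eef_pos: [585.8, -160.5, 230.5]
tcp_rot: [-3.142, 0.0, 0.274]
ft_force: [-0.4, 0.3, 0.2]
opening: 0.998
grip_force: 0.0
shift [ 1.000e-01 -7.000e-01  1.275e+02] turn 0 | at [ 585.8 -160.5  230.5] yaw 15.7 F [-0.4  0.3  0.2] op 94.9 grip 0.0 t 2.0 j [-0.38  0.47  1.61 -0.    1.07  0.92]
```

```bash
python3 -m crank '[[0,-0.5,10,0,95],[0,-0.5,30,0,95],[0,-0.5,52,0,90],[0,-0.5,74,0,85],[0,-0.5,94,0,80],[0,-0.5,110,0,75],[0,-0.5,120,0,70],[0,-0.5,125,0,65],[0,-0.5,127,0,60],[0,-0.5,127,0,55]]' && python3 -m crank '[[0,0,0,0,52],[0,0,0,0,49],[0,0,0,0,46],[0,0,0,0,44],[0,0,0,0,42],[0,0,0,0,40],[0,0,0,0,36],[0,0,0,0,34],[0,0,0,0,34],[0,0,0,0,34]]' && python3 - <<'E'
from h import *
go(449,-310,180)
E
```

```text
t: 2.85
eef_pos: [586.0, -160.4, 103.7]
tcp_rot: [3.141, -0.0, 0.273]
ft_force: [-0.5, 0.0, 0.5]
opening: 0.613
grip_force: 0.0
t: 3.68
eef_pos: [586.3, -160.1, 103.9]
tcp_rot: [3.141, -0.0, 0.274]
ft_force: [-0.2, -0.1, 4.5]
opening: 0.433
grip_force: 30.0
shift [-172.7  107.2  -76.1] turn 0 | at [ 586.3 -160.1  103.9] yaw 15.7 F [-0.2 -0.1  4.5] op 41.2 grip 30.00104860839201 t 3.7 j [-0.38  0.62  1.73 -0.    0.8   0.92]
```

```bash
python3 -m crank '[[0,0,-1,0,34],[0,0,-4,0,34],[0,0,-9,0,34],[0,0,-16,0,34],[0,0,-24,0,34],[0,0,-32,0,34],[0,0,-40,0,34],[0,0,-46,0,34],[0,0,-49,0,34],[0,0,-50,0,34]]' && python3 -m crank '[[-4,2.5,0,0,34],[-14,8.7,0,0,34],[-30,18.6,0,0,34],[-50,31,0,0,34],[-70,43.4,0,0,34],[-92,57,0,0,34],[-114,70.7,0,0,34],[-134,83,0,0,34],[-150,93,0,0,34],[-162,100.5,0,0,34]]' && python3 -m crank '[[-6,4,0,0,34],[-9,6,0,0,34],[-10.5,6.7,0,0,34],[-10.5,6.7,0,0,34],[-10.5,6.7,0,0,34]]' && python3 - <<'E'
from h import *
go(449,-310.5,53.9)
c=env.read_camera("side");cv2.imwrite("pics/carry.png",cv2.resize(c["img"][80:280,230:430],None,fx=2.5,fy=2.5))
E
```

```text
t: 4.52
eef_pos: [586.3, -160.0, 154.4]
tcp_rot: [3.141, -0.001, 0.274]
ft_force: [-0.4, -0.4, -1.4]
opening: 0.437
grip_force: 30.0
t: 5.35
eef_pos: [455.2, -302.0, 153.3]
tcp_rot: [-3.141, 0.001, 0.273]
ft_force: [0.3, -0.7, -1.2]
opening: 0.439
grip_force: 30.0
t: 5.77
eef_pos: [449.3, -309.4, 153.5]
tcp_rot: [-3.141, 0.0, 0.274]
ft_force: [1.0, 0.4, 0.4]
opening: 0.436
grip_force: 30.0
shift [-0.6  1.  99.6] turn 0 | at [ 449.3 -309.4  153.5] yaw 15.7 F [1.  0.4 0.4] op 41.5 grip 29.99985531088896 t 5.8 j [-0.72  0.48  1.84 -0.    0.82  0.57]
```

View pics/carry.png

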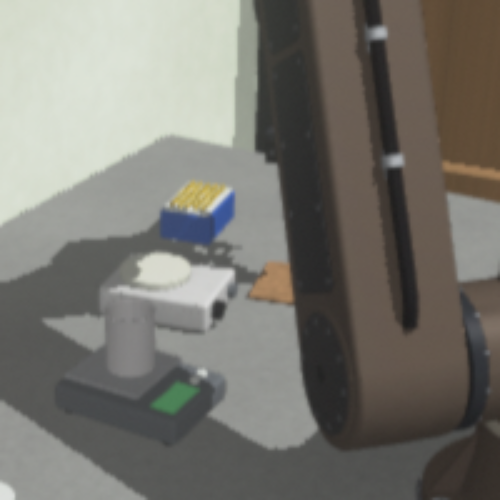

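The plate is empty and the arm hides the bottle, which is still held (opening 41.5 mm). Next I lower it onto the mat.

```bash
python3 -m crank '[[0,0.5,6,0,34],[-0.5,1,18,0,34],[-0.5,1,33,0,34],[-0.5,1,48,0,34],[-0.5,1,63,0,34],[-0.5,1,76,0,34],[-0.5,1,86,0,34],[-0.5,1,92,0,34],[-0.5,1,95,0,34],[-0.5,1,96,0,34]]' && python3 -m crank '[[0,0,0.5,0,34],[0,0,1,0,34],[0,0,1.5,0,34],[0,0,2,0,34],[0,0,2.5,0,34],[0,0,2.7,0,34],[0,0,2.7,0,34]]'
```

```text
t: 6.65
eef_pos: [448.9, -310.9, 57.3]
tcp_rot: [-3.141, 0.0, 0.274]
ft_force: [-0.1, -0.4, -0.3]
opening: 0.437
grip_force: 30.0
t: 7.23
eef_pos: [448.8, -311.0, 55.0]
tcp_rot: [3.141, -0.0, 0.274]
ft_force: [-0.2, 0.6, -1.1]
opening: 0.438
grip_force: 30.0
```

```bash
python3 -m crank '[[0,0,0.3,0,34],[0,0,0.6,0,34],[0,0,0.6,0,34]]'; python3 -m crank '[[0,0,0.3,0,34],[0,0,0.6,0,34],[0,0,0.6,0,34]]'; python3 -m crank '[[0,0,0.3,0,34],[0,0,0.6,0,34],[0,0,0.6,0,34]]'
```

```text
t: 7.48
eef_pos: [448.8, -310.9, 54.3]
tcp_rot: [3.142, 0.0, 0.274]
ft_force: [0.4, 0.4, -2.0]
opening: 0.436
grip_force: 30.0
t: 7.73
eef_pos: [448.8, -311.0, 53.9]
tcp_rot: [3.141, -0.0, 0.274]
ft_force: [-2.2, 0.5, 3.1]
opening: 0.434
grip_force: 30.0
t: 7.98
eef_pos: [448.9, -311.0, 53.9]
tcp_rot: [3.141, -0.0, 0.274]
ft_force: [-1.5, 1.3, 11.2]
opening: 0.435
grip_force: 30.0
```

Contact came at z=53.9, as predicted. I'll unload, open gently and rise.

```bash
python3 -m crank '[[0,0,-0.4,0,37],[0,0,-0.6,0,40],[0,0,-0.6,0,42],[0,0,-0.6,0,45],[0,0,-0.6,0,50],[0,0,-0.6,0,58],[0,0,-0.6,0,66],[0,0,-0.6,0,75]]' && python3 -m crank '[[0,0,-4,0,80],[0,0,-14,0,85],[0,0,-30,0,90],[0,0,-50,0,95],[0,0,-74,0,95],[0,0,-100,0,95],[0,0,-124,0,95],[0,0,-140,0,95],[0,0,-148,0,95],[0,0,-150,0,95]]' && python3 - <<'E'
from h import *
go(474.3,65.5,200)
E
```

```text
t: 8.65
eef_pos: [448.8, -310.9, 53.6]
tcp_rot: [-3.142, 0.0, 0.274]
ft_force: [0.5, -0.2, 0.1]
opening: 0.68
grip_force: 0.0
t: 9.48
eef_pos: [449.1, -311.1, 205.7]
tcp_rot: [3.139, -0.002, 0.274]
ft_force: [0.1, -0.6, -0.3]
opening: 0.999
grip_force: 0.0
shift [ 126.1 -355.8    5.7] turn 0 | at [ 449.1 -311.1  205.7] yaw 15.7 F [ 0.1 -0.6 -0.3] op 95.0 grip 0.0 t 9.5 j [-0.73  0.41  1.79 -0.    0.94  0.57]
```

```bash
python3 -m crank '[[4,-11,0,0,95],[14,-39,0,0,95],[27,-76,0,0,95],[40,-113,0,0,95],[53,-150,0,0,95],[66,-187,0,0,95],[79,-224,0,0,95],[92,-261,0,0,95],[104,-295,2,0,95],[114,-322,3,0,95]]' && python3 -m crank '[[7,-19,1,0,95],[10,-28,2,0,95],[12,-33,3,0,95],[12,-34,3,0,95],[12,-34,3,0,95]]' && python3 - <<'E'
from h import *
go(474.3,65.5,95)
c=env.read_camera("top");cv2.imwrite("pics/ovb.png",cv2.resize(c["img"][100:320,130:450],None,fx=2.5,fy=2.5,interpolation=cv2.INTER_CUBIC))
E
```

```text
t: 10.32
eef_pos: [470.1, 32.9, 199.5]
tcp_rot: [-3.141, 0.002, 0.275]
ft_force: [0.0, -0.7, 0.1]
opening: 1.0
grip_force: 0.0
t: 10.73
eef_pos: [473.6, 65.4, 197.3]
tcp_rot: [-3.142, 0.001, 0.274]
ft_force: [0.1, 0.1, -0.1]
opening: 1.001
grip_force: 0.0
shift [7.000e-01 1.000e-01 1.023e+02] turn 0 | at [473.6  65.4 197.3] yaw 15.7 F [ 0.1  0.1 -0.1] op 95.2 grip 0.0 t 10.7 j [-0.    0.33  1.95 -0.    0.86  1.3 ]
```

View pics/ovb.png

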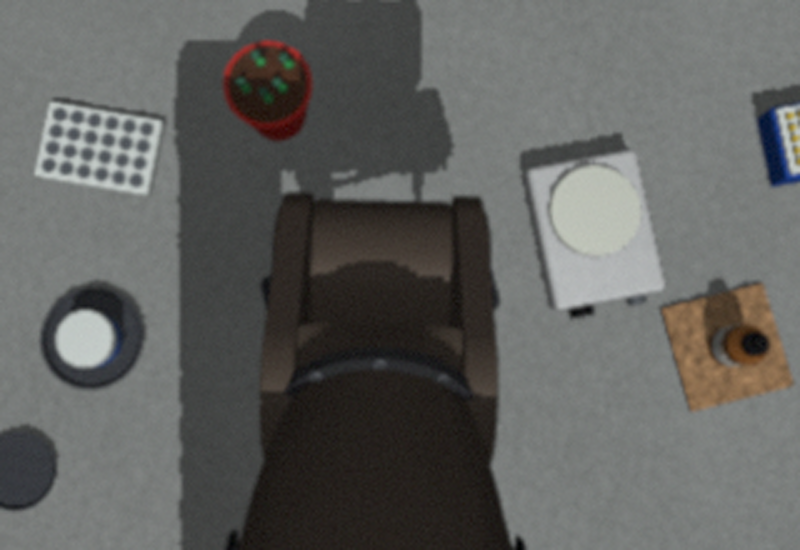

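The bottle stands upright on the mat (cap at crop (755,344)). The plate is now empty and lit, at (595,210), so I can measure it properly. I descend on the beaker and close.

```bash
python3 -m crank '[[0.5,0,8,0,95],[0.5,0,24,0,95],[0.5,0,42,0,95],[0.5,0,60,0,95],[0.5,0,76,0,95],[0.5,0,88,0,95],[0.5,0,96,0,92],[0.5,0,100,0,87],[0.5,0,102,0,82],[0.5,0,102,0,77]]' && python3 -m crank '[[0,0,0,0,73],[0,0,0,0,70],[0,0,0,0,67],[0,0,0,0,64],[0,0,0,0,62],[0,0,0,0,60],[0,0,0,0,57],[0,0,0,0,52],[0,0,0,0,52],[0,0,0,0,52]]' && python3 - <<'E'
from h import *
c=env.read_camera("top");im=c["img"];g=im.min(2).astype(int)
q=np.zeros(g.shape,np.uint8);x0,y0=343,155;sub=im[155:215,343:395]
hsv=sub.astype(int);print(sub[30,25],sub[50,35])
ys=(sub[...,2].astype(int)-sub[...,0]>6)&(sub[...,1]>150);q[155:215,343:395]=ys*255
q=cv2.morphologyEx(q,cv2.MORPH_OPEN,np.ones((3,3)))
k=max(cv2.findContours(q,cv2.RETR_EXTERNAL,cv2.CHAIN_APPROX_NONE)[0],key=cv2.contourArea)
print("plate",cv2.fitEllipse(ray(c,k.reshape(-1,2),58)[:,:2].astype(np.float32)))
B=lambda p:(np.array(p)+.5)/2.5-.5+[130,100]
print("bylook",ray(c,B([[595,210],[549,210],[641,210],[595,163],[595,256]]),58).round(1).tolist(),"bottle",ray(c,B([755,344]),104))
go(586.5,-160,153)
E
```

```text
t: 11.62
eef_pos: [474.4, 65.7, 95.6]
tcp_rot: [3.141, 0.0, 0.273]
ft_force: [-0.2, -1.2, 0.3]
opening: 0.848
grip_force: 0.0
t: 12.45
eef_pos: [474.6, 65.9, 95.9]
tcp_rot: [3.141, -0.001, 0.274]
ft_force: [0.3, -3.5, 5.3]
opening: 0.626
grip_force: 30.0
[194 204 199] [194 192 190]Traceback (most recent call last):
  File "<stdin>", line 7, in <module>
ValueError: max() iterable argument is empty
```

```bash
python3 -m crank '[[0,0,-1,0,52],[0,0,-4,0,52],[0,0,-9,0,52],[0,0,-16,0,52],[0,0,-24,0,52],[0,0,-33,0,52],[0,0,-42,0,52],[0,0,-50,0,52],[0,0,-55,0,52],[0,0,-56,0,52]]' && python3 - <<'E'
from h import *
c=env.read_camera("top");im=c["img"]
sub=im[155:215,343:395].astype(int)
q=np.zeros(im.shape[:2],np.uint8);q[155:215,343:395]=((sub[...,1]-sub[...,0]>5)&(sub[...,1]>185))*255
q=cv2.morphologyEx(q,cv2.MORPH_OPEN,np.ones((3,3)))
k=max(cv2.findContours(q,cv2.RETR_EXTERNAL,cv2.CHAIN_APPROX_NONE)[0],key=cv2.contourArea)
print("plate",cv2.fitEllipse(ray(c,k.reshape(-1,2),58)[:,:2].astype(np.float32)))
B=lambda p:(np.array(p)+.5)/2.5-.5+[130,100]
print("bylook",ray(c,B([[595,210],[549,210],[641,210],[595,163],[595,256]]),58).round(1).tolist(),"bottle",ray(c,B([755,344]),104))
go(586.5,-160,153)
E
```

```text
t: 13.33
eef_pos: [474.7, 66.0, 152.9]
tcp_rot: [3.141, -0.002, 0.274]
ft_force: [-0.0, -1.1, -1.3]
opening: 0.629
grip_force: 30.0
plate ((585.9451904296875, -159.20762634277344), (88.39813232421875, 89.802001953125), 147.3450469970703)
bylook [[586.7, -158.1, 58.0], [585.7, -110.0, 58.0], [587.6, -206.1, 58.0], [636.9, -158.3, 58.0], [538.0, -157.8, 58.0]] bottle [[ 447.86384833 -303.1506622   104.        ]]
shift [ 46.7 247.9  -0.5] turn 0 | at [474.5  66.  152.5] yaw 15.7 F [-0.1  0.2 -1.1] op 59.7 grip 29.9989486688537 t 13.4 j [ 0.    0.4   2.   -0.    0.74  1.3 ]
```

```bash
python3 -m crank '[[0.6,3,0,0,52],[2.2,12,0,0,52],[5,27,0,0,52],[9,48,0,0,52],[13.3,71,0,0,52],[18,95,0,0,52],[22.6,120,0,0,52],[27.3,145,0,0,52],[32,170,0,0,52],[36.6,194,0,0,52]]' && python3 -m crank '[[4,22,0,0,52],[7,37,0,0,52],[9,47,0,0,52],[9.8,52,0,0,52],[10,53,0,0,52],[10,53,0,0,52],[10,53,0,0,52]]' && python3 - <<'E'
from h import *
go(586.3,-159.5,103.9)
E
```

```text
t: 14.22
eef_pos: [562.4, -113.0, 151.1]
tcp_rot: [-3.141, 0.001, 0.273]
ft_force: [0.3, 0.5, -0.7]
opening: 0.628
grip_force: 30.0
t: 14.8
eef_pos: [585.6, -158.5, 151.6]
tcp_rot: [-3.141, 0.0, 0.274]
ft_force: [0.3, 0.1, -1.5]
opening: 0.63
grip_force: 30.0
shift [ 0.4  1.1 47.7] turn 0 | at [ 585.6 -158.5  151.6] yaw 15.7 F [ 0.3  0.1 -1.5] op 59.9 grip 29.999713255692768 t 14.8 j [-0.37  0.56  1.69  0.    0.9   0.92]
```

```bash
python3 -m crank '[[0.5,1,4,0,52],[0.5,1,11,0,52],[0.5,1,20,0,52],[0.5,1,29,0,52],[0.5,1,36,0,52],[0.5,1,41,0,52],[0.5,1,44,0,52],[0.5,1,45,0,52],[0.5,1,45,0,52]]' && python3 -m crank '[[0,0,0.4,0,52],[0,0,0.8,0,52],[0,0,1.2,0,52],[0,0,1.6,0,52],[0,0,1.6,0,52]]'; python3 -m crank '[[0,0,0.3,0,52],[0,0,0.6,0,52],[0,0,0.6,0,52]]'; python3 -m crank '[[0,0,0.3,0,52],[0,0,0.6,0,52],[0,0,0.6,0,52]]'
```

```text
t: 15.55
eef_pos: [586.7, -160.0, 106.5]
tcp_rot: [-3.142, 0.0, 0.274]
ft_force: [-0.3, -0.4, -1.7]
opening: 0.627
grip_force: 30.0
t: 15.97
eef_pos: [586.8, -160.0, 105.2]
tcp_rot: [3.141, -0.0, 0.274]
ft_force: [0.4, -0.1, -0.8]
opening: 0.627
grip_force: 30.0
t: 16.22
eef_pos: [586.7, -160.0, 104.5]
tcp_rot: [3.142, 0.0, 0.274]
ft_force: [-0.7, 0.4, -1.2]
opening: 0.631
grip_force: 30.0
t: 16.47
eef_pos: [586.8, -160.1, 104.0]
tcp_rot: [3.141, -0.0, 0.274]
ft_force: [-0.5, -0.8, -0.5]
opening: 0.625
grip_force: 30.0
```

```bash
python3 -m crank '[[0,0,0.2,0,52],[0,0,0.4,0,52],[0,0,0.4,0,52]]'
```

```text
t: 16.72
eef_pos: [586.9, -160.1, 103.9]
tcp_rot: [3.141, -0.0, 0.274]
ft_force: [-0.9, -0.4, 4.5]
opening: 0.627
grip_force: 30.0
```

Contact. I release, rise, and go to the jar.

```bash
python3 -m crank '[[0,0,-0.2,0,57],[0,0,-0.2,0,60],[0,0,-0.2,0,62],[0,0,-0.2,0,65],[0,0,-0.2,0,70],[0,0,-0.2,0,78],[0,0,-0.2,0,86],[0,0,-0.2,0,95],[0,0,-0.2,0,95]]' && python3 -m crank '[[0,0,-4,0,95],[0,0,-12,0,95],[0,0,-24,0,95],[0,0,-40,0,95],[0,0,-58,0,95],[0,0,-76,0,95],[0,0,-90,0,95],[0,0,-98,0,95],[0,0,-100,0,95],[0,0,-100,0,95]]' && python3 - <<'E'
from h import *
go(441,369.5,203)
E
```

```text
t: 17.47
eef_pos: [586.7, -160.0, 103.6]
tcp_rot: [-3.142, 0.0, 0.274]
ft_force: [0.3, 0.1, 0.3]
opening: 0.958
grip_force: 0.0
t: 18.3
eef_pos: [586.8, -160.0, 204.5]
tcp_rot: [3.141, -0.001, 0.274]
ft_force: [-0.2, -0.4, -1.2]
opening: 1.003
grip_force: 0.0
shift [   2.8 -549.2    1.5] turn 0 | at [ 586.8 -160.   204.5] yaw 15.7 F [-0.2 -0.4 -1.2] op 95.4 grip 0.0 t 18.3 j [-0.37  0.5   1.64 -0.    1.01  0.92]
```

```bash
python3 -m crank '[[0,-10,0,0,95],[0,-30,0,0,95],[0,-60,0,0,95],[1,-98,0,0,95],[1,-138,0,0,95],[1,-178,0,0,95],[1,-218,0,0,95],[2,-258,0,0,95],[2,-298,0,0,95],[2,-338,0,0,95]]' && python3 -m crank '[[0,-40,0,0,95],[0,-80,0,0,95],[1,-120,0,0,95],[1,-155,0,0,95],[1,-183,0,0,95],[1,-202,0,0,95],[1,-210,0,0,95],[1,-211,0,0,95],[1,-211,0,0,95]]' && python3 - <<'E'
from h import *
go(441,369.5,44)
c=env.read_camera("top");im=c["img"];cv2.imwrite("pics/ovj.png",cv2.resize(im[150:280,240:460],None,fx=3.6,fy=3.6,interpolation=cv2.INTER_CUBIC))
E
```

```text
t: 19.13
eef_pos: [495.6, 168.0, 202.9]
tcp_rot: [-3.141, 0.002, 0.274]
ft_force: [1.1, 0.6, 0.3]
opening: 1.0
grip_force: 0.0
t: 19.88
eef_pos: [440.8, 369.0, 203.1]
tcp_rot: [3.141, 0.001, 0.274]
ft_force: [0.5, 0.2, 0.4]
opening: 0.998
grip_force: 0.0
shift [  0.3  -0.4 159.1] turn 0 | at [440.8 369.  203.1] yaw 15.7 F [0.5 0.2 0.4] op 94.9 grip 0.0 t 19.9 j [ 0.58  0.45  1.72 -0.    0.97  1.88]
```

View pics/ovj.png

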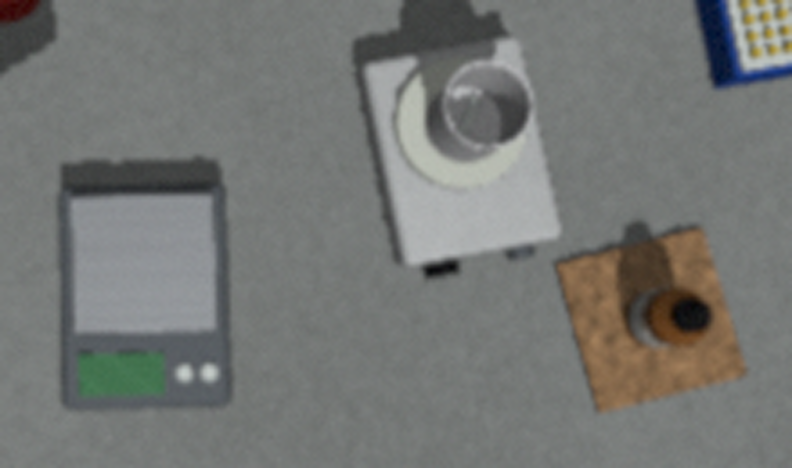

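The beaker stands upright on the plate, rim at (488,106). The bottle is on the mat at (690,315). The empty pan has corners near (70,196), (213,196), (215,331) and (75,332). Now I grasp the jar.

```bash
python3 -m crank '[[0,0,10,0,95],[0,0,30,0,95],[0,0,56,0,95],[0,0,82,0,95],[0,0,108,0,95],[0,0,130,0,95],[0,0,145,0,95],[0,0,153,0,92],[0,0,156,0,87],[0,0,156,0,80]]' && python3 -m crank '[[0,0,0,0,74],[0,0,0,0,70],[0,0,0,0,67],[0,0,0,0,64],[0,0,0,0,62],[0,0,0,0,60],[0,0,0,0,57],[0,0,0,0,52],[0,0,0,0,52],[0,0,0,0,52]]' && python3 - <<'E'
from h import *
c=env.read_camera("top")
B=lambda p:(np.array(p)+.5)/3.6-.5+[240,150]
p=ray(c,B([[70,196],[213,196],[215,331],[75,332]]),50);print("pan",p.round(1).tolist(),p.mean(0))
print("rim",ray(c,B([[488,106]]),132))
im=c["img"];sub=im[200:250,255:305].astype(int)
q=np.zeros(im.shape[:2],np.uint8);q[200:250,255:305]=((sub.min(2)>125)&(sub.max(2)-sub.min(2)<25))*255;q[244:]=0
q=cv2.morphologyEx(q,cv2.MORPH_OPEN,np.ones((5,5)))
k=max(cv2.findContours(q,cv2.RETR_EXTERNAL,cv2.CHAIN_APPROX_NONE)[0],key=cv2.contourArea)
print(cv2.minAreaRect(ray(c,k.reshape(-1,2),50)[:,:2].astype(np.float32)))
go(480,71,120)
E
```

```text
t: 20.77
eef_pos: [441.4, 368.7, 47.3]
tcp_rot: [3.141, 0.001, 0.273]
ft_force: [-1.1, -0.1, 1.0]
opening: 0.892
grip_force: 0.0
t: 21.6
eef_pos: [441.2, 369.3, 47.8]
tcp_rot: [3.142, -0.0, 0.274]
ft_force: [-0.9, -0.6, 3.2]
opening: 0.616
grip_force: 30.0
pan [[528.1, 125.4, 50.0], [530.2, 21.1, 50.0], [432.0, 18.2, 50.0], [429.3, 119.2, 50.0]] [479.88823343  70.97426164  50.        ]
rim [[ 584.65220308 -159.46620882  132.        ]]
((479.6048583984375, 70.885009765625), (94.26142883300781, 102.20677947998047), 1.1763380765914917)
shift [-43.4 297.7 -72.2] turn 0 | at [441.2 369.3  47.8] yaw 15.7 F [-0.  -1.2  3.8] op 58.5 grip 30.000645518302917 t 21.6 j [ 0.58  0.67  1.84 -0.    0.63  1.88]
```

```bash
python3 -m crank '[[0,0,-1,0,52],[0,0,-4,0,52],[0,0,-9,0,52],[0,0,-17,0,52],[0,0,-28,0,52],[0,0,-41,0,52],[0,0,-54,0,52],[0,0,-66,0,52],[0,0,-75,0,52],[0,0,-80,0,52]]' && python3 -m crank '[[-0.5,3,0,0,52],[-1.7,12,0,0,52],[-4,27,0,0,52],[-7,48,0,0,52],[-11,73,0,0,52],[-14.5,99,0,0,52],[-18.5,127,0,0,52],[-22.6,155,0,0,52],[-26.7,183,0,0,52],[-30.8,211,0,0,52]]' && python3 -m crank '[[-3.9,27,0,0,52],[-7.3,50,0,0,52],[-10,68,0,0,52],[-11.8,80,0,0,52],[-12.5,85.5,0,0,52],[-12.6,86.7,0,0,52],[-12.6,86.7,0,0,52],[-12.6,86.7,0,0,52]]' && python3 - <<'E'
from h import *
go(479.8,71,91.8)
E
```

```text
t: 22.48
eef_pos: [441.5, 369.6, 129.6]
tcp_rot: [-3.141, -0.002, 0.274]
ft_force: [0.4, 0.1, -0.8]
opening: 0.613
grip_force: 30.0
t: 23.32
eef_pos: [467.9, 155.3, 127.1]
tcp_rot: [3.142, 0.001, 0.273]
ft_force: [-0.7, 0.8, -0.9]
opening: 0.614
grip_force: 30.0
t: 23.98
eef_pos: [479.6, 71.2, 127.5]
tcp_rot: [-3.142, 0.0, 0.274]
ft_force: [0.4, 0.1, -0.9]
opening: 0.613
grip_force: 30.0
shift [ 0.1  0.3 35.7] turn 0 | at [479.6  71.2 127.5] yaw 15.7 F [ 0.4  0.1 -0.9] op 58.3 grip 29.99996066093445 t 24.0 j [ 0.01  0.45  2.01 -0.    0.69  1.31]
```

```bash
python3 -m crank '[[0,0,3,0,52],[0,0,9,0,52],[0,0,16,0,52],[0,0,23,0,52],[0,0,28,0,52],[0,0,31,0,52],[0,0,32.5,0,52],[0,0,33,0,52],[0,0,33,0,52]]' && python3 -m crank '[[0,0,0.4,0,52],[0,0,0.8,0,52],[0,0,1.2,0,52],[0,0,1.5,0,52],[0,0,1.5,0,52]]'; python3 -m crank '[[0,0,0.3,0,52],[0,0,0.6,0,52],[0,0,0.6,0,52]]'; python3 -m crank '[[0,0,0.2,0,52],[0,0,0.5,0,52],[0,0,0.5,0,52]]'
```

```text
t: 24.73
eef_pos: [480.0, 70.9, 94.7]
tcp_rot: [3.141, 0.0, 0.274]
ft_force: [0.1, 0.8, -1.6]
opening: 0.616
grip_force: 30.0
t: 25.15
eef_pos: [479.9, 71.0, 93.2]
tcp_rot: [3.141, -0.0, 0.274]
ft_force: [-0.5, 0.2, -1.3]
opening: 0.612
grip_force: 30.0
t: 25.4
eef_pos: [479.9, 71.0, 92.6]
tcp_rot: [3.142, 0.0, 0.274]
ft_force: [0.2, -0.3, -0.8]
opening: 0.615
grip_force: 30.0
t: 25.65
eef_pos: [479.9, 71.0, 92.1]
tcp_rot: [3.142, 0.0, 0.274]
ft_force: [0.3, 0.5, -0.8]
opening: 0.612
grip_force: 30.0
```

```bash
python3 -m crank '[[0,0,0.2,0,52],[0,0,0.5,0,52],[0,0,0.5,0,52]]'
```

```text
t: 25.9
eef_pos: [479.9, 71.0, 91.8]
tcp_rot: [3.141, -0.0, 0.274]
ft_force: [-0.7, 0.6, 3.7]
opening: 0.615
grip_force: 30.0
```

Contact. I release, rise, and return to the bottle.

```bash
python3 -m crank '[[0,0,-0.2,0,56],[0,0,-0.2,0,59],[0,0,-0.2,0,61],[0,0,-0.2,0,64],[0,0,-0.2,0,70],[0,0,-0.2,0,78],[0,0,-0.2,0,86],[0,0,-0.2,0,95],[0,0,-0.2,0,95]]' && python3 -m crank '[[0,0,-4,0,95],[0,0,-12,0,95],[0,0,-26,0,95],[0,0,-44,0,95],[0,0,-64,0,95],[0,0,-84,0,95],[0,0,-100,0,95],[0,0,-108,0,95],[0,0,-110,0,95],[0,0,-110,0,95]]' && python3 - <<'E'
from h import *
go(448.9,-311,203)
E
```

```text
t: 26.65
eef_pos: [479.9, 71.0, 91.8]
tcp_rot: [3.142, 0.0, 0.274]
ft_force: [0.1, 0.2, 0.2]
opening: 0.955
grip_force: 0.0
t: 27.48
eef_pos: [479.9, 71.0, 202.1]
tcp_rot: [3.141, -0.001, 0.274]
ft_force: [-0.4, -0.5, -0.6]
opening: 1.0
grip_force: 0.0
shift [-133.1  359.4   -0.9] turn 0 | at [479.9  71.  202.1] yaw 15.7 F [-0.4 -0.5 -0.6] op 95.1 grip 0.0 t 27.5 j [ 0.01  0.33  1.93 -0.    0.88  1.31]
```

```bash
python3 -m crank '[[-4,11,0,0,95],[-13,35,0,0,95],[-26,70,0,0,95],[-40,107,0,0,95],[-54,144,0,0,95],[-67,181,0,0,95],[-81,218,0,0,95],[-95,255,0,0,95],[-107,289,0,0,95],[-117,317,0,0,95]]' && python3 -m crank '[[-8,21,0,0,95],[-13,34,0,0,95],[-15.6,41,0,0,95],[-16,42.4,0,0,95],[-16,42.4,0,0,95],[-16,42.4,0,0,95]]' && python3 - <<'E'
from h import *
go(448.9,-311,53.5)
c=env.read_camera("top");im=c["img"];cv2.imwrite("pics/ov3.png",cv2.resize(im[140:310,90:400],None,fx=2.5,fy=2.5,interpolation=cv2.INTER_CUBIC))
E
```

```text
t: 28.32
eef_pos: [451.6, -268.9, 200.7]
tcp_rot: [-3.14, 0.001, 0.273]
ft_force: [-0.5, -0.1, -0.0]
opening: 1.0
grip_force: 0.0
t: 28.82
eef_pos: [449.1, -309.9, 201.7]
tcp_rot: [-3.141, 0.0, 0.275]
ft_force: [0.7, -0.7, 0.0]
opening: 1.0
grip_force: 0.0
shift [ -0.5   1.  148.2] turn 0 | at [ 449.1 -309.9  201.7] yaw 15.7 F [ 0.7 -0.7  0. ] op 95.1 grip 0.0 t 28.8 j [-0.73  0.42  1.79  0.    0.93  0.57]
```

View pics/ov3.png

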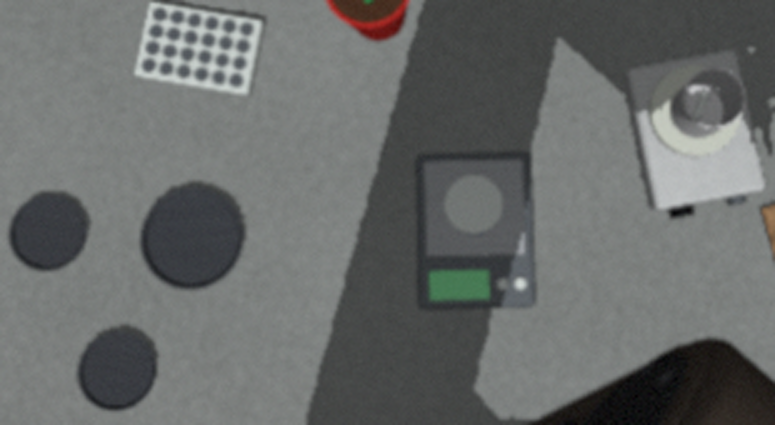

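The jar is on the pan at (473,204), near centre, and the beaker on the plate. The empty dish is at (193,235), clearly the largest of the three. I grasp the bottle and remeasure the dish.

```bash
python3 -m crank '[[0,0.5,10,0,95],[-0.4,0.8,30,0,95],[-0.4,0.8,54,0,95],[-0.4,0.8,79,0,95],[-0.4,0.8,103,0,90],[-0.4,0.8,123,0,85],[-0.4,0.8,137,0,80],[-0.4,0.8,145,0,75],[-0.4,0.8,148,0,70],[-0.4,0.8,148,0,62]]' && python3 -m crank '[[0,0,0,0,56],[0,0,0,0,50],[0,0,0,0,47],[0,0,0,0,44],[0,0,0,0,42],[0,0,0,0,40],[0,0,0,0,36],[0,0,0,0,34],[0,0,0,0,34],[0,0,0,0,34]]' && python3 - <<'E'
from h import *
c=env.read_camera("top");im=c["img"];g=im.max(2)
q=np.zeros(g.shape,np.uint8);q[205:262,140:200]=(g[205:262,140:200]<85)*255
k=max(cv2.findContours(q,cv2.RETR_EXTERNAL,cv2.CHAIN_APPROX_NONE)[0],key=cv2.contourArea)
print("dish",cv2.fitEllipse(ray(c,k.reshape(-1,2),12)[:,:2].astype(np.float32)))
B=lambda p:(np.array(p)+.5)/2.5-.5+[90,140]
print("look",ray(c,B([193,235]),12),"jar",ray(c,B([473,204]),100),"rim",ray(c,B([706,103]),132))
go(447.3,373.3,150)
E
```

```text
t: 29.7
eef_pos: [448.9, -311.5, 53.4]
tcp_rot: [-3.141, 0.0, 0.274]
ft_force: [0.8, -0.1, 0.6]
opening: 0.713
grip_force: 0.0
t: 30.53
eef_pos: [448.9, -311.9, 54.2]
tcp_rot: [3.141, -0.0, 0.274]
ft_force: [-0.8, 0.7, 6.0]
opening: 0.436
grip_force: 30.0
dish ((446.8853759765625, 373.7206726074219), (105.81122589111328, 112.2376937866211), 64.86461639404297)
look [[447.33858826 373.42257227  12.        ]] jar [[479.70363942  72.19768628 100.        ]] rim [[ 580.03190861 -151.95771042  132.        ]]
shift [ 183.7 -660.1  -95.8] turn 0 | at [ 448.9 -311.9   54.2] yaw 15.7 F [-1.4  1.1  5.9] op 41.5 grip 30.001109823788283 t 30.6 j [-0.73  0.63  1.91 -0.    0.6   0.57]
```

```bash
python3 -m crank '[[0,0,-1,0,34],[0,0,-5,0,34],[0,0,-13,0,34],[0,0,-26,0,34],[0,0,-42,0,34],[0,0,-60,0,34],[0,0,-78,0,34],[0,0,-94,0,34],[0,0,-107,0,34],[0,0,-115,0,34]]' && python3 -m crank '[[1,-4,-3,0,34],[4,-14,-4,0,34],[8.3,-30,-4,0,34],[14.2,-51,-4,0,34],[21,-76,-4,0,34],[28.4,-102,-4,0,34],[36,-130,-4,0,34],[44,-158,-4,0,34],[51.7,-186,-4,0,34],[59.5,-214,-4,0,34]]' && python3 -m crank '[[8,-28,0,0,34],[16,-56,0,0,34],[23,-84,0,0,34],[31,-112,0,0,34],[39,-140,0,0,34],[46.7,-168,0,0,34],[54.5,-196,0,0,34],[62.3,-224,0,0,34],[70,-252,0,0,34],[78,-280,0,0,34]]' && python3 -m crank '[[8,-28,0,0,34],[15.5,-56,0,0,34],[23,-83,0,0,34],[30,-108,0,0,34],[36,-130,0,0,34],[41,-147,0,0,34],[44,-159,0,0,34],[46,-165,0,0,34],[46,-166,0,0,34],[46,-166,0,0,34]]' && python3 - <<'E'
from h import *
go(447.1,373.6,52.2)
c=env.read_camera("side");im=c["img"];cv2.imwrite("pics/car2.png",cv2.resize(im[100:350,120:420],None,fx=2.4,fy=2.4,interpolation=cv2.INTER_CUBIC))
E
```

```text
t: 31.42
eef_pos: [449.1, -312.0, 170.9]
tcp_rot: [3.14, -0.001, 0.274]
ft_force: [-0.1, -0.6, -0.1]
opening: 0.438
grip_force: 30.0
t: 32.25
eef_pos: [447.0, -87.0, 172.1]
tcp_rot: [-3.141, 0.001, 0.274]
ft_force: [0.8, 0.1, -1.0]
opening: 0.437
grip_force: 30.0
t: 33.08
eef_pos: [445.7, 203.1, 172.1]
tcp_rot: [3.142, 0.002, 0.275]
ft_force: [2.0, -0.3, -0.6]
opening: 0.439
grip_force: 30.0
t: 33.92
eef_pos: [446.5, 372.9, 172.4]
tcp_rot: [3.141, 0.001, 0.274]
ft_force: [0.9, 0.5, -0.2]
opening: 0.438
grip_force: 30.0
shift [  0.8  -0.5 120.2] turn 0 | at [446.5 372.9 172.4] yaw 15.7 F [ 0.9  0.5 -0.2] op 41.6 grip 29.99991351272911 t 33.9 j [ 0.58  0.5   1.73 -0.    0.91  1.88]
```

View pics/car2.png

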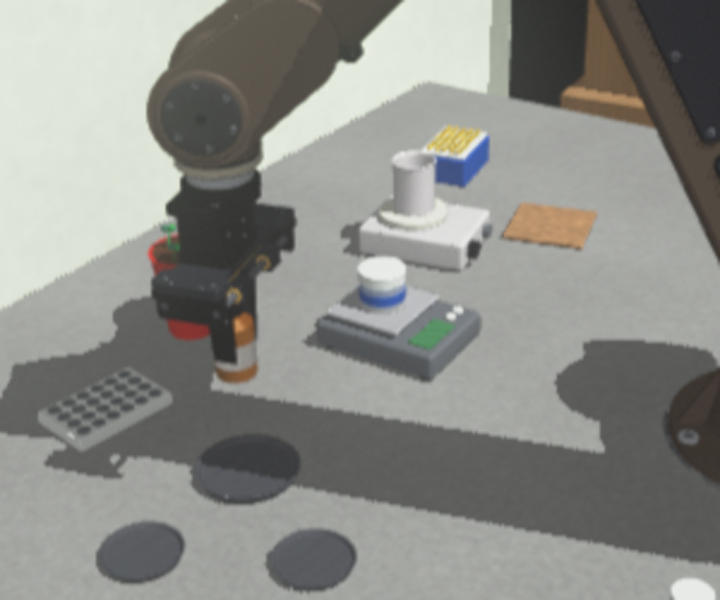

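The bottle is held upright above the dish (dish centre (247,468)). The jar is centred on the pan at (382,285) and the beaker on the plate at (413,185). Next I lower it.

```bash
python3 -m crank '[[0.3,0,6,0,34],[0.3,0,18,0,34],[0.3,0,34,0,34],[0.3,0,52,0,34],[0.3,0,70,0,34],[0.3,0,87,0,34],[0.3,0,101,0,34],[0.3,0,110,0,34],[0.3,0,115,0,34],[0.3,0,116.5,0,34]]' && python3 -m crank '[[0,0,0.4,0,34],[0,0,0.8,0,34],[0,0,1.2,0,34],[0,0,1.6,0,34],[0,0,2,0,34],[0,0,2,0,34]]'; python3 -m crank '[[0,0,0.3,0,34],[0,0,0.6,0,34],[0,0,0.6,0,34]]'; python3 -m crank '[[0,0,0.2,0,34],[0,0,0.5,0,34],[0,0,0.5,0,34]]'
```

```text
t: 34.8
eef_pos: [447.3, 372.7, 55.6]
tcp_rot: [3.141, 0.001, 0.273]
ft_force: [0.2, 0.1, -0.8]
opening: 0.436
grip_force: 30.0
t: 35.3
eef_pos: [447.4, 373.3, 54.5]
tcp_rot: [-3.142, -0.0, 0.274]
ft_force: [-1.0, -0.7, 0.1]
opening: 0.437
grip_force: 30.0
t: 35.55
eef_pos: [447.4, 373.2, 53.6]
tcp_rot: [3.141, -0.0, 0.274]
ft_force: [0.1, 0.2, -1.0]
opening: 0.435
grip_force: 30.0
t: 35.8
eef_pos: [447.4, 373.2, 53.1]
tcp_rot: [3.141, 0.0, 0.274]
ft_force: [0.9, 0.4, -0.3]
opening: 0.435
grip_force: 30.0
```

```bash
python3 -m crank '[[0,0,0.2,0,34],[0,0,0.5,0,34],[0,0,0.5,0,34]]'; python3 -m crank '[[0,0,0.2,0,34],[0,0,0.5,0,34],[0,0,0.5,0,34]]'
```

```text
t: 36.05
eef_pos: [447.3, 373.2, 52.6]
tcp_rot: [3.141, 0.0, 0.274]
ft_force: [-0.0, 0.2, -1.0]
opening: 0.436
grip_force: 30.0
t: 36.3
eef_pos: [447.4, 373.2, 52.2]
tcp_rot: [3.142, -0.0, 0.274]
ft_force: [-1.3, -0.2, -0.3]
opening: 0.437
grip_force: 30.0
```

```bash
python3 -m crank '[[0,0,0.2,0,34],[0,0,0.4,0,34],[0,0,0.4,0,34]]'
```

```text
t: 36.55
eef_pos: [447.4, 373.3, 52.2]
tcp_rot: [3.142, -0.0, 0.274]
ft_force: [-1.3, -1.8, 4.7]
opening: 0.437
grip_force: 30.0
```

```bash
python3 -m crank '[[0,0,-0.2,0,37],[0,0,-0.2,0,40],[0,0,-0.2,0,42],[0,0,-0.2,0,45],[0,0,-0.2,0,50],[0,0,-0.2,0,58],[0,0,-0.2,0,66],[0,0,-0.2,0,75],[0,0,-0.2,0,85]]' && python3 -m crank '[[0,0,-4,0,90],[0,0,-14,0,95],[0,0,-30,0,95],[0,0,-50,0,95],[0,0,-74,0,95],[0,0,-100,0,95],[0,0,-126,0,95],[0,0,-146,0,95],[0,0,-156,0,95],[0,0,-158,0,95]]' && python3 -m crank '[[-3,10,0,0,95],[-9,33,0,0,95],[-18,65,0,0,95],[-28,101,0,0,95],[-38,137,0,0,95],[-48,173,0,0,95],[-58,209,0,0,95],[-68,245,0,0,95],[-78,281,0,0,95],[-88,317,0,0,95]]' && python3 -m crank '[[-10,36,0,0,95],[-20,72,0,0,95],[-30,108,0,0,95],[-40,144,0,0,95],[-50,180,0,0,95],[-60,216,0,0,95],[-70,252,0,0,95],[-80,285,0,0,95],[-88,315,0,0,95],[-93,335,0,0,95]]' && python3 -m crank '[[-2,8,0,0,95],[-2,8,0,0,95],[-2,8,0,0,95]]' && python3 - <<'E'
from h import *
go(0,0,0)
c=env.read_camera("top");im=c["img"];cv2.imwrite("pics/fin.png",cv2.resize(im[90:300,90:400],None,fx=2.5,fy=2.5,interpolation=cv2.INTER_CUBIC))
c=env.read_camera("side");im=c["img"];cv2.imwrite("pics/fin2.png",cv2.resize(im[130:330,120:380],None,fx=3,fy=3,interpolation=cv2.INTER_CUBIC))
E
```

```text
t: 37.3
eef_pos: [447.4, 373.2, 51.9]
tcp_rot: [3.141, 0.0, 0.274]
ft_force: [0.2, 0.2, -0.5]
opening: 0.751
grip_force: 0.0
t: 38.13
eef_pos: [447.8, 373.6, 212.4]
tcp_rot: [-3.141, -0.004, 0.274]
ft_force: [0.4, -0.0, 0.9]
opening: 0.997
grip_force: 0.0
t: 38.97
eef_pos: [447.0, 42.2, 208.7]
tcp_rot: [-3.141, 0.002, 0.274]
ft_force: [0.0, -0.1, -0.3]
opening: 0.997
grip_force: 0.0
t: 39.8
eef_pos: [447.9, -306.1, 208.4]
tcp_rot: [-3.14, 0.002, 0.272]
ft_force: [0.9, -0.3, -0.4]
opening: 0.999
grip_force: 0.0
t: 40.05
eef_pos: [448.9, -310.9, 209.0]
tcp_rot: [-3.14, 0.001, 0.273]
ft_force: [1.4, 0.9, 0.5]
opening: 1.0
grip_force: 0.0
shift [-348.3 -420.5  209. ] turn 0 | at [ 448.9 -310.9  209. ] yaw 15.7 F [1.4 0.9 0.5] op 95.1 grip 0.0 t 40.0 j [-0.73  0.41  1.78  0.    0.95  0.57]
```

View pics/fin.png

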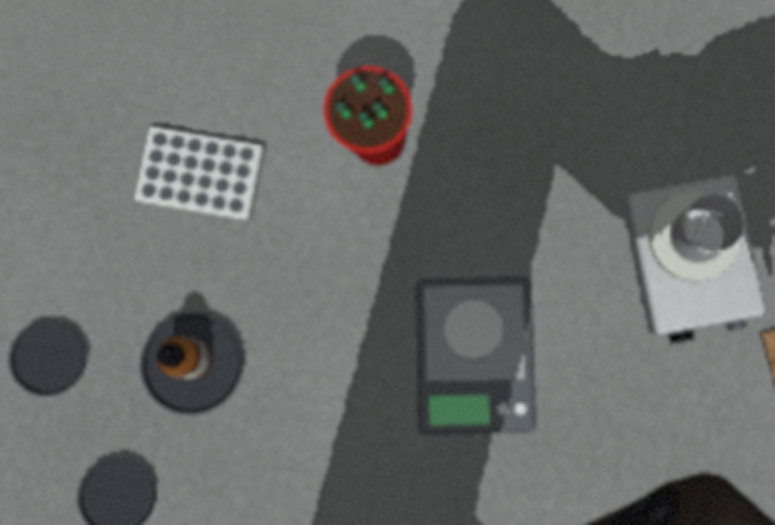

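View pics/fin2.png

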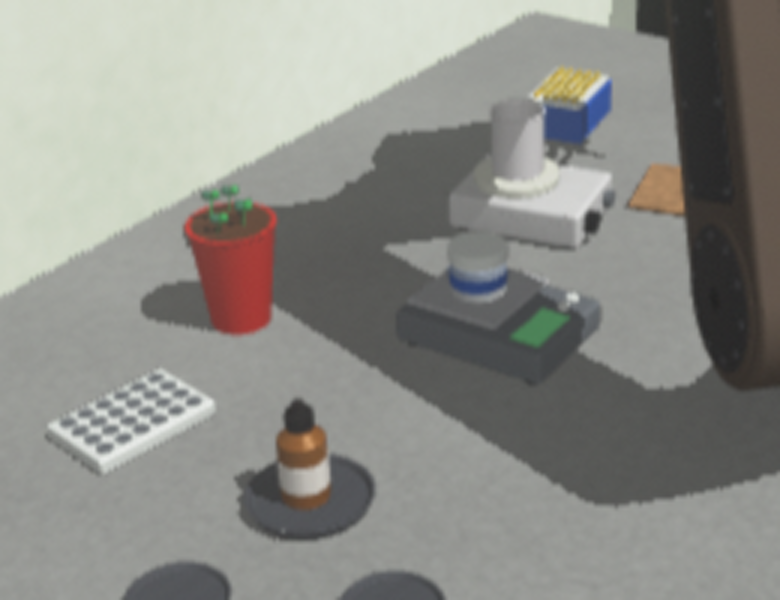

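All three vessels stand upright and centred: bottle in the dish (193,358), jar on the pan (473,328), beaker on the plate (705,230). The well plate, seedling cup and tip box look unmoved.

```bash
python3 -c "
from cell import env
print(env.job_done())"
```

```text
the job is handed in; nothing more can be done
None
```

The job is handed in after about 40 s on the robot's clock: the beaker stands on the stirrer plate, the jar on the balance pan and the bottle in the large dish, all upright and near centre, with the well plate, cup and tip box looking unmoved in the final pictures.

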